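# Load the ribbon cassette into the label printer

## Task

The blue ribbon cassette has been left standing on its tail. Lay it down on its base on the open bench and let go, then take it again by the orange grip tab, tilt it nose down to pass its nose under the printer's white hood, and lower the tail so that it lies fully home and level on the floor of the ribbon bay. Let go of it, and do not disturb the glue bottle, the white cup or the red tape roll.

Things in the scene. Friction and masses are not known exactly. Their poses are not given: they have to be found in the camera images.
- cassette: blue ribbon cassette, box body 140 long (own x) x 38 wide (own y) x 28 high (own z), about 0.16 kg, with an orange grip tab near its tail. Origin: centre of its underside (base). Own +x points to the nose, +z out of the top face. At the start it stands free on its tail face: own +x up, origin 70 above the bench, the tab sticking out level along own +z, close above the bench
- grip (a point): middle of the gripping part of the orange tab, at (-49, 0, 66) in the cassette's frame; the tab is 30 long (own x -64 to -34), 14 thick (y -7 to 7) and rises from the top face (z 28) to z 82
- nose (a point): centre of the cassette's nose face, at (70, 0, 14) in the cassette's frame
- printer: fixed grey label printer, 196 long (own x -88 to 108) x 72 wide (own y) x 72 high. Origin on the bench under the middle of the ribbon bay; own +x points to the label-exit end, which the white hood covers. Loaded, the cassette lies level, nose towards +x under the hood, its tab standing up out of the open part. The bench top is level with the robot's base, its near edge at x 330, left edge at y 300
- bay (a point): centre of the bay floor, 10 above the printer's origin, axes as the printer's. In this frame the bay is x -78 to 78, y -23 to 23 inside. From x -78 to 25 it is open above; there the tail wall (10 thick) and side walls (13 thick) stand 38 above the bay floor. From x 25 to 108 the hood covers it, underside 50 and top 62 above the floor; beyond x 78 the printer is solid
- glue_bottle: white glue bottle with blue label and red cap, 35 across x 96 high, loose, origin under its centre
- cup_white: white round cup, 63 across x 40 high, loose, origin under its centre
- tape_roll: red roll of tape lying flat, 68 across x 24 high, loose, origin under its centre
- tape_dispenser: fixed black desk tape dispenser with a drum of tape, 52 wide (own x) x 120 long (own y) x 76 high, origin under its centre
- bench_carton_a: fixed open brown carton with spread flaps, 220 (own x) x 290 (own y) over the flaps x 65 high, origin under its centre
- bench_carton_b: fixed closed brown carton, 152 (own x) x 192 (own y) x 113 high, origin under its centre
Mind the look-alikes: they are no part of the job. There is more than one size of the cassette; the job needs the largest.

How it is judged:
By the outcome, as a careful person would: the job done as asked, in the order asked, and still so for the second after the job is handed in, with the robot touching nothing.
It also fails if it takes over 69 s, if anything falls off the work surface, if the arm or the gripper's body presses on something with over 40 N, if the wrist force passes 120 N, or if a joint passes its speed limit or range.

## Robot

A 6-joint arm with a two-finger parallel gripper is mounted at the origin on a cart in front of the work surface, level with it; the furniture and walls round the work are solid. World frame = base frame: x ahead of the robot, y to its left, z up, the work surface at z = 0. Lengths are in m, angles in rad, forces in N, time in s.
With the tool pointing down it reaches from about 0.35 to 0.775 m from the base axis. Payload 5.5 kg.
Tool frame: the origin (TCP) lies midway between the tips of the shut fingers; the grasp point (between the pads) lies 19 mm behind it; z points along the fingers, y is the line along which they close (so a half turn about z gives the same grasp; the last joint's range is limited). The gripper opens to 85 mm and grips with 20 to 120 N. Pads are 22 mm wide; open, the fingers measure 114 mm over their backs; the gripper's body (76 mm by 85 mm) begins 54 mm behind the grasp point. The pads swing forward as they close: fully open they stand 13 mm farther back than shut.
Start: joints at [0.962, 0.313, 0.046, 1.304, 0, 1.431], TCP at [0.26, 0.513, 0.231] pointing down, gripper open.
Joint ranges: [-2.76, 2.76], [-0.86, 1.69], [-1.03, 1.26], [-2.2, 2.34], [-1.47, 1.5], [-3.14, 3.14]. Speed limits (rad/s): [2.57, 2.57, 3.14, 3.14, 3.14, 3.14].

## Interface

Orientations are given as a unit quaternion [w, x, y, z].
In Python, from workcell import env gives the robot as it stands.
- The arm moves only by the tool move_arm, never from a script. Its argument "targets" is a list of rows, each a list of 3 entries, a list of its own where there are three numbers: the shift along the tool's x, y, z in mm, then the turn, a rotation vector about the tool's x, y, z in units of 10 degrees (1.0 is 10 degrees), then the closure, from -1 (fully open) to 1 (shut). In form: [[[dx, dy, dz], [ax, ay, az], gripper], ...]. A call has 1 to 5 rows; each row is the pose to reach, as a shift and turn from the pose commanded when the call began, along the tool's axes at that moment; what a row does not reach only later rows make up. A row lasts 1/8 s, in which the tool goes at most 62.5 mm and 10.7 degrees, less where a joint would pass 70% of its speed; a pose out of reach is approached as far as the arm can. A call with a gripper value outside its range is refused whole. The fingers move at their own pace and stop on an object; "squeeze" is the grip in N (left out, the last holds). Time passes only in rows, so rows that repeat a pose let the fingers close. It gives the time, the measured TCP pose, the force, the opening and the grip force at its end, in the units of the state.
- env.get_state(): the state, without advancing time (a new reading comes with each control period).
- env.read_camera(name): name is "scene" or "top"; returns a dict with "pixels" (384x512x3 uint8, red, green, blue), "fovy" (degrees; the focal length in pixels is half the picture's height over the tangent of half this angle, whatever the lens; pixels are square), "cx", "cy" (the principal point, pixels), "dist_coeffs" ([k1, k2, p1, p2, k3] as OpenCV has them; the pictures are not rectified), "extrinsics" (4x4, takes a point from world to camera coordinates). Camera axes: x right, y up, looking along -z (the intrinsics and any distortion apply to the point x, -y, -z); pixel columns grow to the right and rows downward; lengths in m; the calibration is good to about 2 mm. A picture is of the moment at which its call begins. There is no depth.
- env.hand_in(): hands the job in; it is judged then, once.
Trained networks look in a picture, given as the dict that the camera call returned (one of the last four; its "shot" number tells which), for a name from the list of things; names that differ only in an ending like _2 or _b are one class to them, and where a whole thing is asked for, a point or a joint stands for the part that bears it (a point fixed in the world has none). Each returns a list of dicts, best first, with "confidence" (0 to 1); they miss things now and then, are a little off and sometimes report something else, mostly with a low value. They report only what shows in the picture. A call takes as long as a camera call. They do not tell look-alikes from the thing itself.
- env.spot_in(thing, picture): "centre" ([x, y, z] in m, in world coordinates, good to about 4 mm: the middle of the surface that is visible of it).
- env.regions_of(thing, picture): "mask" (384x512 bool, what is visible of it).
- env.landmark_of(thing, picture): "centre" ([x, y, z] in m, in world coordinates, good to about 4 mm: a listed point, or the origin of a listed thing).
The state is a dict: "clock": time; "joint_pos": joint angles; "qvel": joint speeds; "tau": joint torques, N m; "tcp_pos": TCP position; "orientation": TCP orientation; "wrist_force": force on the tool from outside, world axes, zero at the start; "ft_torque": the same for the moment, N m; "finger_gap": finger opening in m; "grip_force": force on a finger pad.
Only numpy, scipy, OpenCV 4.12 (cv2) and the standard library are available. Lean on these libraries where they do the work, as an engineer would, in place of code of your own. Each camera call takes 0.05 s, during which the arm holds its last target. There are 200 camera calls.

## Working session

There is one attempt and no reset: what is moved stays moved. The work goes in short steps, Python scripts to look and compute and a tool call to move; the robot and the scene stay as the last step left them, time stands still between calls to the robot, and variables do not carry over. Pictures are saved under pics/ and viewed, at most 10 in all, crops included, and the job is handed in when it is done.

Besides the shell and the picture viewer there is one more tool, called after "Emit:" by a JSON object that holds its "name" and its "arguments", one argument or row to a line. move_arm: Moves the arm, as the interface text tells. Its arguments: {"type":"object","properties":{"targets":{"type":"array","items":{"type":"array"}},"squeeze":{"type":"number"}},"required":["targets"]}

```bash
ls; mkdir -p pics
cat > h.py <<'E'
import numpy as np, cv2
from workcell import env
from scipy.spatial.transform import Rotation as R
def cam(p):
    h=p["pixels"].shape[0]; f=h/2/np.tan(np.radians(p["fovy"])/2)
    K=np.array([[f,0,p["cx"]],[0,f,p["cy"]],[0,0,1.]]); E=np.array(p["extrinsics"])
    F=np.diag([1,-1,-1.]); return K,np.array(p["dist_coeffs"],float),F@E[:3,:3],F@E[:3,3]
def proj(p,X):
    K,d,r,t=cam(p); return cv2.projectPoints(np.array(X,float).reshape(-1,1,3),cv2.Rodrigues(r)[0],t,K,d)[0][:,0]
def atz(p,uv,z):
    K,d,r,t=cam(p); n=cv2.undistortPoints(np.array(uv,float).reshape(-1,1,2),K,d)[:,0]
    D=np.c_[n,np.ones(len(n))]@r; c=-r.T@t; return c+D*((z-c[2])/D[:,2])[:,None]
def tool(): 
    s=env.get_state(); q=s["orientation"]; return np.array(s["tcp_pos"]),R.from_quat([q[1],q[2],q[3],q[0]])
def goto(P,Rg):
    "shift mm, rotvec 10deg from current pose"
    p,r=tool(); return (r.inv().apply(np.array(P)-p)*1000).round(1),np.degrees((r.inv()*Rg).as_rotvec()).round(1)/10
E
python3 - <<'E'
from h import *
a=env.read_camera("scene"); b=env.read_camera("top")
for n,p in(("s",a),("t",b)):
    cv2.imwrite(f"pics/{n}0.png",cv2.resize(p["pixels"][:,:,::-1],(800,600)))
    for th in["cassette","grip","nose","printer","bay","glue_bottle","cup_white","tape_roll","tape_dispenser","bench_carton_a","bench_carton_b"]:
        try: print(n,th,[(np.round(x["centre"],3).tolist(),round(x["confidence"],2),proj(p,x["centre"]).round()[0].tolist()) for x in env.landmark_of(th,p)[:5]])
        except Exception as e: print(n,th,e)
    print(cam(p)[2:],)
s=env.get_state();print(s)
E
```

```text
pics
s cassette [([0.474, -0.061, 0.072], 0.97, [220.0, 193.0]), ([0.591, -0.191, 0.044], 0.81, [277.0, 204.0]), ([0.413, 0.0, 0.046], 0.62, [193.0, 197.0])]
s grip [([0.511, -0.106, 0.023], 0.74, [239.0, 206.0]), ([0.371, -0.007, 0.016], 0.67, [185.0, 212.0]), ([0.627, -0.216, 0.016], 0.51, [291.0, 209.0])]
s nose [([0.484, -0.069, 0.143], 0.83, [223.0, 178.0]), ([0.404, -0.001, 0.093], 0.59, [189.0, 189.0]), ([0.598, -0.196, 0.095], 0.49, [280.0, 193.0])]
s printer [([0.651, 0.138, -0.001], 0.56, [226.0, 149.0])]
s bay [([0.648, 0.138, 0.009], 0.77, [225.0, 148.0])]
s glue_bottle [([0.486, 0.215, 0.005], 0.63, [176.0, 159.0])]
s cup_white [([0.46, -0.304, 0.0], 0.79, [270.0, 260.0]), ([0.51, -0.108, 0.023], 0.36, [240.0, 206.0])]
s tape_roll [([0.481, 0.072, -0.001], 0.63, [199.0, 183.0])]
s tape_dispenser []
s bench_carton_a [([0.481, -0.071, 0.14], 0.27, [222.0, 179.0])]
s bench_carton_b [([0.481, -0.071, 0.14], 0.27, [222.0, 179.0])]
(array([[ 0.75609192, -0.65432353, -0.01362849],
       [-0.51272909, -0.57927651, -0.63367784],
       [ 0.40673566,  0.48610641, -0.77347699]]), 
[... 1128 characters left out ...]
64967]))
{'clock': 1.2, 'joint_pos': array([ 9.62429034e-01,  3.13204200e-01,  4.61104357e-02,  1.30358897e+00,
       -5.70735844e-06,  1.43115485e+00]), 'qvel': array([-0.00135465,  0.00180294,  0.00044683, -0.00041051, -0.00052803,
        0.00037271]), 'tau': array([-2.38058950e-03, -4.80478299e+01,  2.98811263e+01,  7.31074124e-04,
       -1.47367500e-04,  5.50946062e-07]), 'tcp_pos': array([0.2598167 , 0.51300904, 0.23132507]), 'orientation': array([2.34063168e-05, 2.32223356e-01, 9.72662485e-01, 5.18265036e-05]), 'wrist_force': array([ 0.19921586, -0.73344962, -0.51885066]), 'ft_torque': array([0.02650348, 0.00818213, 0.03271739]), 'grip_force': 0.0, 'finger_gap': 0.08548336702416152}
```

View pics.

View pics/s0.png

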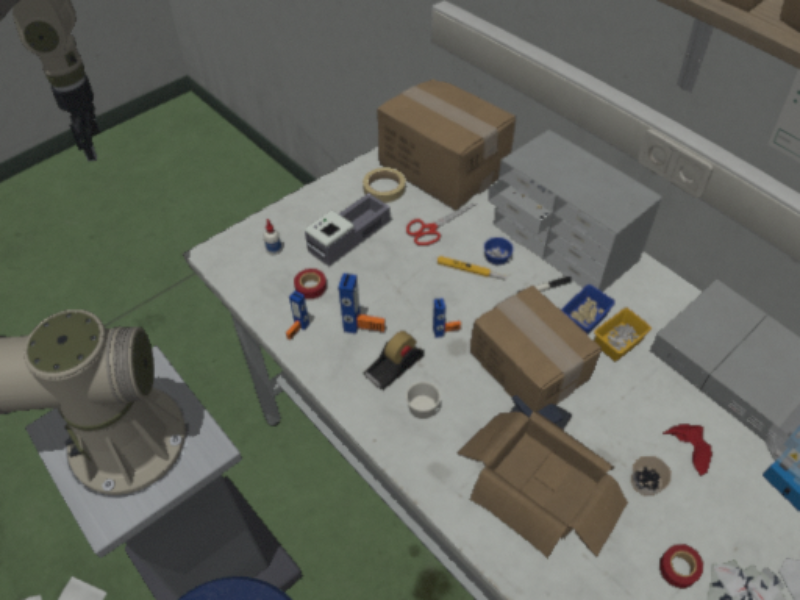

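View pics/t0.png

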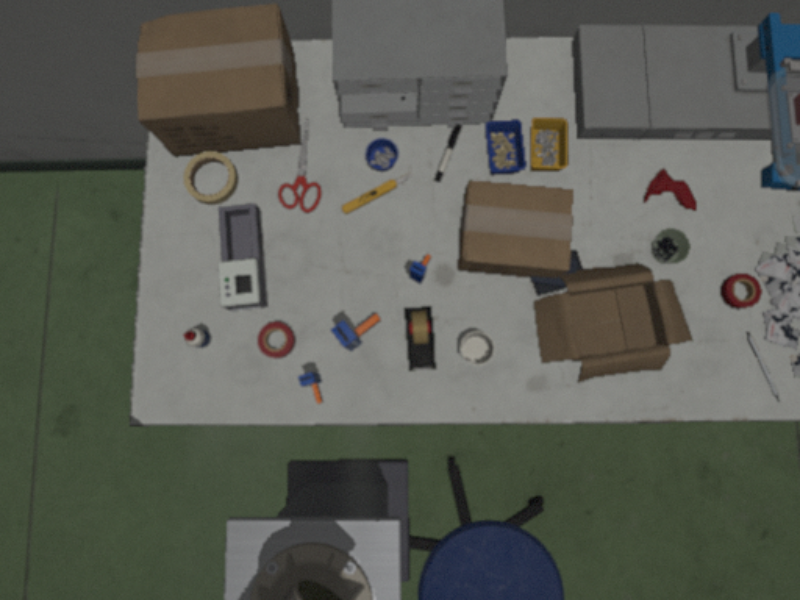

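Blue cassettes standing, in the 800-px top view: A (345,332), B (310,382), C (418,268). A is the largest, with its nose at z≈0.14 against about 0.095 for the other two. The printer is at (240,255) with its hood facing the robot, the tape roll at (277,340) and the bottle at (195,335). I'll fit poses to the masks and make one confirming crop.

```bash
cat >> h.py <<'E'
from scipy.optimize import minimize
def box(x0,x1,y0,y1,z0,z1): return np.array([[x,y,z] for x in(x0,x1) for y in(y0,y1) for z in(z0,z1)])/1000
CAS=[box(-70,70,-19,19,0,28),box(-64,-34,-7,7,28,82)]
PRI=[box(-88,25,-36,36,0,48),box(25,108,-36,36,0,72)]
def sil(p,parts,Rm,t,S=3):
    m=np.zeros((384*S,512*S),np.uint8)
    for b in parts:
        uv=proj(p,Rm.apply(b)+t); cv2.fillConvexPoly(m,cv2.convexHull(((uv+.5)*S-.5).round().astype(np.int32)),1)
    return cv2.resize(m.astype(np.float32),(512,384),interpolation=cv2.INTER_AREA)
def stand(v): # x,y,psi : own z along psi, own x up
    c,s=np.cos(v[2]),np.sin(v[2]); return R.from_matrix(np.array([[0,s,c],[0,-c,s],[1,0,0]])),np.array([v[0],v[1],.07])
def flat(v,z=0): return R.from_euler('z',v[2]),np.array([v[0],v[1],z])
def fit(pm,parts,pose,v0):
    def cost(v):
        r,t=pose(v); c=0
        for p,m in pm:
            s=sil(p,parts,r,t); c+=1-np.minimum(s,m).sum()/np.maximum(s,m).sum()
        return c/len(pm)
    best=None
    for d in(-.15,0,.15):
        v=np.array(v0)+[0,0,d]; sx=np.vstack([v,v+[.012,0,0],v+[0,.012,0],v+[0,0,.15]])
        o=minimize(cost,v,method="Nelder-Mead",options=dict(initial_simplex=sx,xatol=2e-4,fatol=1e-4,maxiter=150))
        if best is None or o.fun<best.fun: best=o
    return best.x,best.fun
def mask(th,p,X):
    "mask whose area holds/nearest to projected X"
    u=proj(p,X)[0]; c=[]
    for g in env.regions_of(th,p):
        ys,xs=np.nonzero(g["mask"])
        if len(xs): c.append((np.hypot(xs-u[0],ys-u[1]).min()-len(xs)*.001,g["mask"].astype(np.float32)))
    return min(c,key=lambda k:k[0])[1] if c else None
E
python3 - <<'E'
from h import *
ps=[env.read_camera("scene"),env.read_camera("top")]
for th,parts,pose,X,v0 in(("cassette",CAS,stand,[.485,-.07,.08],[.474,-.06,-.87]),("printer",PRI,flat,[.65,.137,.02],[.65,.137,3.1])):
    pm=[(p,mask(th,p,X)) for p in ps]; pm=[q for q in pm if q[1] is not None]
    print(th,[q[1].sum() for q in pm],fit(pm,parts,pose,v0),[fit([q],parts,pose,v0) for q in pm])
    if th=="cassette": x=fit(pm,parts,pose,v0)[0]
p=ps[1];print("pts",atz(p,np.array([[335,228],[335,303],[370,195],[300,205],[408,340],[433,340],[420,307],[420,370]])*.64,0).round(3).tolist())
out=[]
for p in ps:
    u=proj(p,[.485,-.07,.07])[0].astype(int);im=p["pixels"].copy()[u[1]-45:u[1]+45,u[0]-60:u[0]+60,::-1]
    out.append(cv2.resize(im,(780//2,292),interpolation=cv2.INTER_CUBIC))
cv2.imwrite("pics/c1.png",np.hstack(out))
E
```

```text
cassette [np.float32(631.0), np.float32(299.0)] (array([ 0.47071086, -0.06003802, -0.89595286]), np.float64(0.10470926761627197)) [(array([ 0.47087408, -0.06033802, -0.88691291]), np.float64(0.06684857606887817)), (array([ 0.47114912, -0.0602196 , -0.88877799]), np.float64(0.13780677318572998))]
printer [np.float32(1466.0), np.float32(1975.0)] (array([0.64623323, 0.13713773, 3.25611847]), np.float64(0.04048299789428711)) [(array([0.64582933, 0.13498265, 3.23404733]), np.float64(0.03391468524932861)), (array([0.64652094, 0.13772595, 3.26172727]), np.float64(0.03581875562667847))]
pts [[0.698, -0.037, 0.0], [0.549, -0.039, 0.0], [0.765, -0.106, 0.0], [0.746, 0.033, 0.0], [0.477, -0.179, 0.0], [0.477, -0.226, 0.0], [0.54, -0.202, 0.0], [0.42, -0.201, 0.0]]
```

View pics/c1.png

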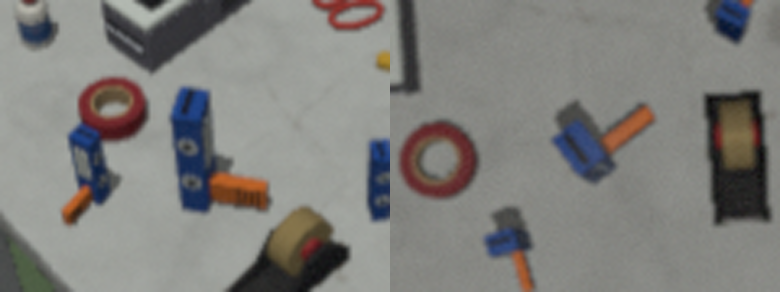

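The crop confirms it: the centre cassette (left half (193,150), right half (590,150)) is clearly larger than its neighbours. It becomes the target, at (0.471, -0.060) with the tab heading about -51°. Next I'll compute the pre-grasp.

```bash
cat >> h.py <<'E'
def grasp(cr,ct,lean,g=(-44,0,67),back=0,flip=0):
    "tool pose for cassette pose; lean: tool z = -x cosL - z sinL in own frame (deg); tool y=+-own y"
    L=np.radians(lean); z=np.array([-np.cos(L),0,-np.sin(L)]); y=np.array([0,-1. if flip else 1.,0])
    r=cr*R.from_matrix(np.c_[np.cross(y,z),y,z]); return cr.apply(np.array(g)/1000)+ct+r.as_matrix()[:,2]*(.019-back/1000),r
E
python3 - <<'E'
from h import *
c=stand([.471,-.060,-.89])
for f in(0,1):
  for b in(110,0): print(f,b,grasp(*c,20,back=b,flip=f)[0].round(3),*goto(*grasp(*c,20,back=b,flip=f)))
E
```

```text
0 110 [ 0.533 -0.136  0.112] [-536.8 -455.9  119.8] [ -2.71  -0.58 -15.38]
0 0 [ 0.509 -0.107  0.008] [-502.5 -440.5  223.1] [ -2.71  -0.58 -15.38]
1 110 [ 0.533 -0.136  0.112] [-536.8 -455.9  119.8] [-0.42  1.97  2.39]
1 0 [ 0.509 -0.107  0.008] [-502.5 -440.5  223.1] [-0.42  1.97  2.39]
```

Emit:
{"name": "move_arm", "arguments": {
  "targets": [
    [[-60,-50,0],[0,0.2,0.2],-0.1],
    [[-100,-85,0],[0,0.5,0.5],-0.1],
    [[-150,-125,0],[-0.1,0.9,1.0],-0.1],
    [[-200,-170,0],[-0.2,1.3,1.6],-0.1],
    [[-245,-208,0],[-0.3,1.7,2.0],-0.1]
  ]
}}

```text
clock: 2.12
tcp_pos: [0.3817, 0.2234, 0.2319]
orientation: [-0.137, 0.395, 0.906, 0.061]
wrist_force: [2.0, -0.2, -0.5]
finger_gap: 0.0469
grip_force: 0.0
```

Run:
```python
from h import *
c=stand([.471,-.060,-.89])
print(*goto(*grasp(*c,20,back=110,flip=1)),env.get_state()["finger_gap"],env.get_state()["joint_pos"].round(2))
```

```text
[-385.5 -134.2    6.1] [-0.11  0.28  0.37] 0.04688128643735973 [ 0.17  0.16 -0.19  1.39  0.25  0.97]
```

Run:
```python
from h import *
c=stand([.471,-.060,-.89])
print(*goto(*grasp(*c,20,back=205,flip=1)),grasp(*c,20,back=205,flip=1)[0])
```

```text
[-390.  -136.2  -88.7] [-0.11  0.28  0.37] [ 0.55321112 -0.16149781  0.20078283]
```

Emit:
{"name": "move_arm", "arguments": {
  "targets": [
    [[-58,-20,-13],[0,0.1,0.1],-0.1],
    [[-116,-40,-26],[-0.1,0.2,0.2],-0.1],
    [[-174,-60,-40],[-0.1,0.3,0.4],-0.1],
    [[-232,-81,-53],[-0.1,0.3,0.4],-0.1],
    [[-290,-101,-66],[-0.1,0.3,0.4],-0.1]
  ]
}}

```text
clock: 2.75
tcp_pos: [0.5094, -0.0616, 0.2087]
orientation: [-0.159, 0.425, 0.888, 0.073]
wrist_force: [1.4, 0.1, 0.8]
finger_gap: 0.0472
grip_force: 0.0
```

Emit:
{"name": "move_arm", "arguments": {
  "targets": [
    [[-50,-17,-11],[0,0,0],-0.1],
    [[-99,-36,-23],[0,0,0],-0.1],
    [[-99,-36,-23],[0,0,0],-0.1],
    [[-99,-36,-23],[0,0,0],-0.1]
  ]
}}

```text
clock: 3.25
tcp_pos: [0.5436, -0.1603, 0.1963]
orientation: [-0.16, 0.425, 0.888, 0.073]
wrist_force: [-0.2, 0.1, 0.2]
finger_gap: 0.0469
grip_force: 0.0
```

Run:
```python
from h import *
p=env.read_camera("scene");q=env.read_camera("top")
pm=[(k,mask("cassette",k,[.485,-.07,.08])) for k in(p,q)]; print([m[1].sum() for m in pm])
f=fit(pm[:1],CAS,stand,[.471,-.06,-.89]);print(f)
for th in("grip","nose"): print(th,[np.round(x["centre"],3).tolist() for k in(p,q) for x in env.landmark_of(th,k)[:3]])
c=stand([.471,-.060,-.89])
for b in (110,0): print(*goto(*grasp(*c,20,back=b,flip=1)))
print(tool()[0],c[0].apply([-.049,0,.066])+c[1],c[0].apply([.07,0,.014])+c[1])
```

```text
Traceback (most recent call last):
AttributeError: 'NoneType' object has no attribute 'sum'
```

Run:
```python
from h import *
c=stand([.471,-.060,-.89])
for b in (110,0): print(*goto(*grasp(*c,20,back=b,flip=1)))
```

```text
[-6.3  6.4 89.1] [-0.03 -0.01 -0.01]
[ -6.6   6.9 199.1] [-0.03 -0.01 -0.01]
```

Emit:
{"name": "move_arm", "arguments": {
  "targets": [
    [[-4,4,45],[0,0,0],-0.1],
    [[-6.5,6.5,95],[0,0,0],-0.1],
    [[-6.5,7,140],[0,0,0],-0.1],
    [[-6.5,7,175],[0,0,0],-0.1],
    [[-6.5,7,190],[0,0,0],-0.1]
  ]
}}

```text
clock: 4.08
tcp_pos: [0.5097, -0.1087, 0.015]
orientation: [-0.16, 0.424, 0.888, 0.073]
wrist_force: [-0.2, -0.3, -0.2]
finger_gap: 0.0468
grip_force: 0.0
```

Run:
```python
from h import *
c=stand([.471,-.060,-.89])
p=env.read_camera("scene")
u=proj(p,[.5,-.1,.05])[0].astype(int);cv2.imwrite("pics/c2.png",cv2.resize(p["pixels"][u[1]-60:u[1]+45,u[0]-70:u[0]+70,::-1],(800,600),interpolation=cv2.INTER_CUBIC))
for b in (0,): print(*goto(*grasp(*c,20,back=b,flip=1)),tool()[0])
```

```text
[-0.9  0.8  6.1] [-0.04 -0.03 -0.02] [ 0.50930343 -0.10853347  0.01419083]
```

View pics/c2.png

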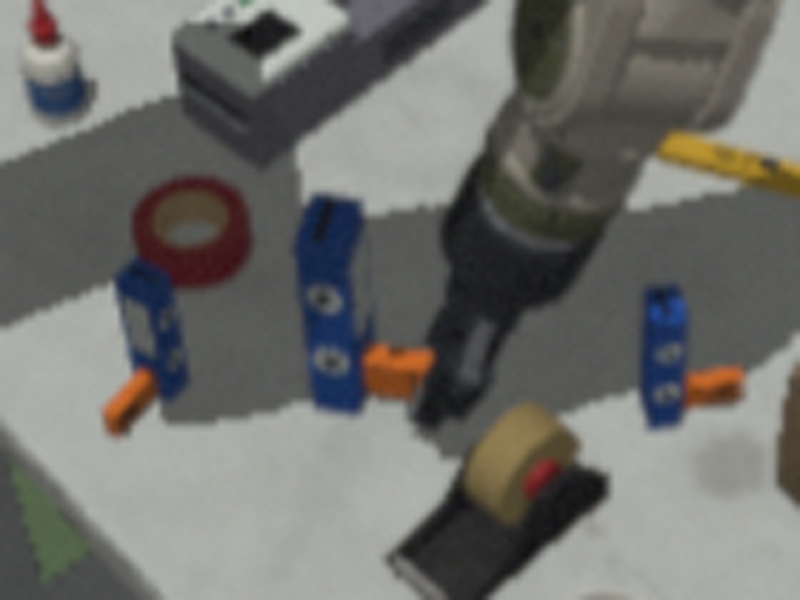

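The fingers straddle the large cassette's tab at (430,390), clear of the dispenser. Now close the gripper.

Emit:
{"name": "move_arm", "arguments": {
  "targets": [
    [[-0.5,0.5,5],[0,0,0],-0.1],
    [[-0.5,0.5,5],[0,0,0],0.5],
    [[-0.5,0.5,5],[0,0,0],1],
    [[-0.5,0.5,5],[0,0,0],1],
    [[-0.5,0.5,5],[0,0,0],1]
  ],
  "squeeze": 60
}}

```text
clock: 4.75
tcp_pos: [0.5118, -0.1099, 0.012]
orientation: [-0.158, 0.425, 0.888, 0.073]
wrist_force: [1.5, -1.2, 6.1]
finger_gap: 0.0131
grip_force: 60.3
```

Emit:
{"name": "move_arm", "arguments": {
  "targets": [
    [[0,0,0],[0,0,0],1],
    [[0,0,0],[0,0,0],1],
    [[0,0,-20],[0,0,0],1],
    [[0,0,-50],[0,0,0],1],
    [[0,0,-80],[0,0,0],1]
  ]
}}

```text
clock: 5.38
tcp_pos: [0.5282, -0.1307, 0.0865]
orientation: [-0.16, 0.425, 0.888, 0.073]
wrist_force: [0.0, -0.7, -2.0]
finger_gap: 0.0129
grip_force: 59.4
```

```bash
cat >> h.py <<'E'
import json
def cpose(x,y,z,yaw,pitch): return R.from_euler('z',yaw)*R.from_euler('y',-pitch,degrees=True),np.array([x,y,z])
def saverel(cr,ct,tp,tr): json.dump([(tr.inv()*cr).as_quat().tolist(),tr.inv().apply(ct-tp).tolist()],open("rel.json","w"))
def rel(): q,t=json.load(open("rel.json")); return R.from_quat(q),np.array(t)
def ccur():
    p,r=tool(); rr,t=rel(); return r*rr,p+r.apply(t)
def cgo(cr,ct):
    rr,t=rel(); r=cr*rr.inv(); return (*goto(ct-r.apply(t),r),)
def gpos(G,yaw,pitch,g=(-.044,0,.067)):
    r,_=cpose(0,0,0,yaw,pitch); return r,np.array(G)-r.apply(g)
E
python3 - <<'E'
from h import *
c=stand([.471,-.060,-.89]); tp=np.array([.5118,-.1099,.012]); q=[-.158,.425,.888,.073]; tr=R.from_quat([q[1],q[2],q[3],q[0]])
saverel(*c,tp,tr)
cr,ct=ccur(); print(ct,cr.as_matrix().round(2).tolist())
print(*cgo(*gpos([.60,-.08,.17],3.25,90)));print(*cgo(*gpos([.67,-.047,.17],3.25,45)),*cgo(*gpos([.684,-.045,.10],3.25,0)))
print(env.get_state()["joint_pos"].round(2))
E
```

```text
[ 0.48761848 -0.08079657  0.14468242] [[0.0, -0.78, 0.63], [-0.0, -0.63, -0.78], [1.0, 0.0, -0.0]]
[ 20.4  85.2 -67.1] [ 1.96 -0.05 -5.38]
[ -1.1 169.4 -78.1] [-0.27 -4.15 -5.84] [-31.8 186.9 -24.7] [-2.69 -8.21 -5.69]
[-0.47  0.59  0.06  1.36  0.14  0.4 ]
```

Emit:
{"name": "move_arm", "arguments": {
  "targets": [
    [[0,0,-40],[0.2,0,-0.7],1],
    [[4,20,-62],[0.7,0,-1.7],1],
    [[9,40,-66],[1.1,0,-2.7],1],
    [[14,60,-67],[1.4,0,-3.7],1],
    [[18,78,-67],[1.8,0,-4.7],1]
  ]
}}

```text
clock: 6.0
tcp_pos: [0.5939, -0.0859, 0.1544]
orientation: [-0.18, 0.007, 0.984, -0.006]
wrist_force: [0.9, -0.4, -1.8]
finger_gap: 0.013
grip_force: 59.4
```

Run:
```python
from h import *
print(*cgo(*gpos([.60,-.08,.17],3.25,90)));
for G,b in(([.62,-.065,.17],75),([.64,-.055,.17],60),([.66,-.05,.17],45),([.67,-.047,.17],30),([.684,-.045,.13],0)): print(*cgo(*gpos(G,3.25,b)))
print(env.get_state()["joint_pos"].round(2),tool()[0])
```

```text
[-2.7  5.9 -2.8] [ 0.18 -0.08 -0.65]
[-24.6  21.6 -11.2] [ 0.09 -1.57 -0.67]
[-46.3  32.2 -20.4] [-0.   -3.07 -0.67]
[-67.4  37.8 -30.3] [-0.1  -4.57 -0.67]
[-78.3  41.2 -37.2] [-0.2  -6.07 -0.66]
[-106.1   44.2  -12.1] [-0.4  -9.06 -0.62]
[-0.23  0.71  0.44  1.65 -0.09 -0.2 ] [ 0.59388449 -0.08585383  0.15438127]
```

Emit:
{"name": "move_arm", "arguments": {
  "targets": [
    [[-14,14,-7],[0.1,-0.8,-0.6],1],
    [[-28,24,-13],[0,-1.8,-0.7],1],
    [[-46,32,-20],[0,-2.8,-0.7],1],
    [[-60,36,-27],[-0.1,-3.8,-0.7],1],
    [[-70,39,-31],[-0.1,-4.7,-0.7],1]
  ]
}}

```text
clock: 6.62
tcp_pos: [0.6706, -0.0483, 0.1594]
orientation: [0.23, -0.05, 0.972, 0.01]
wrist_force: [-0.2, -0.4, -1.7]
finger_gap: 0.0128
grip_force: 59.4
```

Run:
```python
from h import *
for G,b in (([.675,-.047,.17],30),([.684,-.045,.15],0),([.684,-.045,.10],0)): print(*cgo(*gpos(G,3.25,b)))
print(env.get_state()["joint_pos"].round(2),tool()[0],ccur()[1])
```

```text
[-14.4   1.2   5.6] [-0.02 -1.33  0.01]
[-19.4   2.4  23. ] [-0.03 -4.33  0.02]
[ 3.   2.6 67.7] [-0.03 -4.33  0.02]
[-0.26  0.2  -0.4   0.53  0.16 -0.33] [ 0.67057053 -0.04831713  0.15935609] [ 0.58468081 -0.0578715   0.15226234]
```

Emit:
{"name": "move_arm", "arguments": {
  "targets": [
    [[-12,1,4],[0,-1,0],1],
    [[-17,2,10],[0,-2,0],1],
    [[-19,2,16],[0,-3,0],1],
    [[-19,2,22],[0,-4,0],1],
    [[-19,2,23],[0,-4.3,0],1]
  ]
}}

```text
clock: 7.25
tcp_pos: [0.7128, -0.0475, 0.1473]
orientation: [0.535, -0.043, 0.843, 0.028]
wrist_force: [0.9, -0.2, -1.5]
finger_gap: 0.0127
grip_force: 59.5
```

Run:
```python
from h import *
print(env.get_state()["joint_pos"].round(2),tool()[0],ccur()[1])
print(*cgo(*gpos([.684,-.045,.069],3.25,0)))
ps=[env.read_camera("scene"),env.read_camera("top")]
cr,ct=ccur()
ims=[]
for p in ps:
    im=p["pixels"][:,:,::-1].copy()
    for b in CAS:
        cv2.polylines(im,[cv2.convexHull(proj(p,cr.apply(b)+ct).round().astype(np.int32))],True,(0,255,255),1)
    u=proj(p,ct)[0].astype(int); ims.append(cv2.resize(im[u[1]-60:u[1]+60,u[0]-50:u[0]+50],(400,480)))
cv2.imwrite("pics/c3.png",np.hstack(ims))
```

```text
[-0.35  0.32 -1.   -0.84  0.41 -0.2 ] [ 0.71280778 -0.04745228  0.14734861] [ 0.64960951 -0.05465536  0.08841862]
[79.3  5.7 21.5] [-0.   -0.52  0.  ]
```

View pics/c3.png

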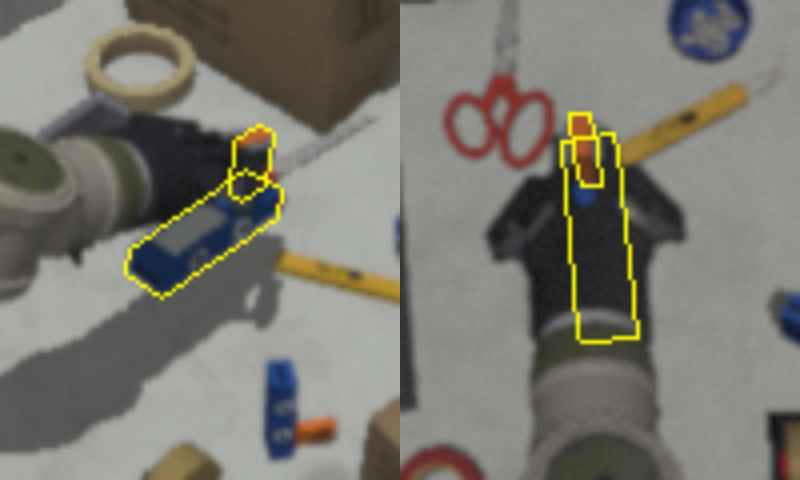

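The predicted outline matches the picture: the scene view puts the body at (200,240), and the knife is near the tail at (625,150) in the top half. Lower in steps, because joint 3 is near its limit.

Emit:
{"name": "move_arm", "arguments": {
  "targets": [
    [[15,1.5,4],[0,-0.1,0],1],
    [[30,3,8],[0,-0.2,0],1],
    [[45,4,12],[0,-0.4,0],1],
    [[55,5,15],[0,-0.5,0],1],
    [[55,5,15],[0,-0.5,0],1]
  ]
}}

```text
clock: 7.98
tcp_pos: [0.7317, -0.0496, 0.0918]
orientation: [0.562, -0.045, 0.825, 0.033]
wrist_force: [-0.1, -0.3, -1.0]
finger_gap: 0.0127
grip_force: 59.5
```

```bash
cat > st.py <<'E'
from h import *
cr,ct=ccur(); print(env.get_state()["joint_pos"].round(2),tool()[0].round(4),ct.round(4),"pitch",np.degrees(np.arcsin(cr.as_matrix()[2,0])).round(2),"roll",np.degrees(cr.as_matrix()[2,1]).round(2))
E
python3 - <<'E'
from st import *
print(*cgo(*gpos([.684,-.045,.067],3.25,0)))
E
```

```text
[-0.35  0.57 -1.02 -1.18  0.43 -0.18] [ 0.7317 -0.0496  0.0918] [ 0.6726 -0.0566  0.0288] pitch 1.38 roll -0.14
[ 37.5  10.  -20.6] [ 0.04 -0.14  0.  ]
```

Run:
```python
from st import *
print(atz(env.read_camera("top"),np.array([[344,210],[397,184]])*.64,0.005).round(3).tolist())
for z,b in((.07,8),(.03,0)): print(*cgo(*cpose(.663,-.115,z,3.05,b)))
```

```text
[-0.35  0.57 -1.02 -1.18  0.43 -0.18] [ 0.7317 -0.0496  0.0918] [ 0.6726 -0.0566  0.0288] pitch 1.38 roll -0.14
[[0.733, -0.055, 0.005], [0.786, -0.16, 0.005]]
[-26.9 -70.3 -21.9] [1.09 0.67 0.48]
[  5.3 -68.7 -18.2] [ 1.12 -0.13  0.41]
```

Emit:
{"name": "move_arm", "arguments": {
  "targets": [
    [[-27,0,-10],[0,0.7,0],1],
    [[-27,-25,-22],[0.4,0.7,0.2],1],
    [[-27,-50,-22],[0.8,0.7,0.4],1],
    [[-27,-70,-22],[1.1,0.7,0.5],1],
    [[-27,-70,-22],[1.1,0.7,0.5],1]
  ]
}}

```text
clock: 8.65
tcp_pos: [0.7291, -0.1206, 0.1287]
orientation: [0.513, 0.043, 0.857, -0.025]
wrist_force: [0.2, -0.1, -1.3]
finger_gap: 0.0129
grip_force: 59.5
```

Run:
```python
from st import *
for z,b in((.03,0),(.01,0),(.002,0)): print(*cgo(*cpose(.663,-.115,z,3.05,b)))
```

```text
[-0.37  0.36 -0.94 -0.79  0.24 -0.13] [ 0.7291 -0.1206  0.1287] [ 0.6629 -0.1146  0.0731] pitch 8.09 roll 0.0
[34.2 -0.3  8.8] [-0.02 -0.81 -0.  ]
[51.8 -0.3 18.2] [-0.02 -0.81 -0.  ]
[58.9 -0.3 22. ] [-0.02 -0.81 -0.  ]
```

Emit:
{"name": "move_arm", "arguments": {
  "targets": [
    [[12,0,3],[0,-0.3,0],1],
    [[24,0,6],[0,-0.6,0],1],
    [[34,0,9],[0,-0.8,0],1],
    [[43,0,14],[0,-0.8,0],1],
    [[43,0,14],[0,-0.8,0],1]
  ]
}}

```text
clock: 9.28
tcp_pos: [0.733, -0.1217, 0.0809]
orientation: [0.568, 0.041, 0.822, -0.026]
wrist_force: [-0.8, -0.7, -1.6]
finger_gap: 0.0127
grip_force: 59.5
```

Run:
```python
from st import *
for z,b in((.01,0),(.002,0)): print(*cgo(*cpose(.663,-.115,z,3.05,b)))
```

```text
[-0.38  0.63 -1.03 -1.28  0.26 -0.1 ] [ 0.733  -0.1217  0.0809] [ 0.6745 -0.1165  0.0172] pitch 0.66 roll -0.07
[10.4  0.5 -9.2] [-0.   -0.07 -0.01]
[17.9  0.5 -6.4] [-0.   -0.07 -0.01]
```

Run:
```python
from st import *
for z,b in((.017,1.5),(.006,1.5),(.002,1.5)): print(*cgo(*cpose(.672,-.120,z,2.95,b)))
```

```text
[-0.38  0.63 -1.03 -1.28  0.26 -0.1 ] [ 0.733  -0.1217  0.0809] [ 0.6745 -0.1165  0.0172] pitch 0.66 roll -0.07
[ 1.4 -9.5 -1. ] [0.53 0.08 0.2 ]
[11.7 -9.6  2.9] [0.53 0.08 0.2 ]
[15.5 -9.6  4.3] [0.53 0.08 0.2 ]
```

Emit:
{"name": "move_arm", "arguments": {
  "targets": [
    [[1.5,-9.5,-1],[0.5,0.1,0.2],1],
    [[7,-9.5,1],[0.5,0.1,0.2],1],
    [[12,-9.5,3],[0.5,0.1,0.2],1],
    [[12,-9.5,3],[0.5,0.1,0.2],1]
  ]
}}

```text
clock: 9.78
tcp_pos: [0.7309, -0.1316, 0.0694]
orientation: [0.56, 0.08, 0.823, -0.052]
wrist_force: [-0.7, 0.6, -0.8]
finger_gap: 0.013
grip_force: 59.5
```

Run:
```python
from st import *
for z,b in((.002,1),(0,0)): print(*cgo(*cpose(.672,-.120,z,2.95,b)))
ps=[env.read_camera("scene"),env.read_camera("top")]
ims=[]
for p in ps:
    im=p["pixels"][:,:,::-1].copy()
    u=proj(p,ct)[0].astype(int); ims.append(cv2.resize(im[u[1]-60:u[1]+60,u[0]-50:u[0]+50],(400,480)))
cv2.imwrite("pics/c4.png",np.hstack(ims))
```

```text
[-0.34  0.65 -1.03 -1.3   0.14 -0.05] [ 0.7309 -0.1316  0.0694] [ 0.6722 -0.1207  0.0065] pitch 1.55 roll -0.12
[4.  0.5 0.6] [ 0.03 -0.05 -0.  ]
[ 5.4  0.5 -0.1] [ 0.03 -0.15 -0.  ]
```

View pics/c4.png

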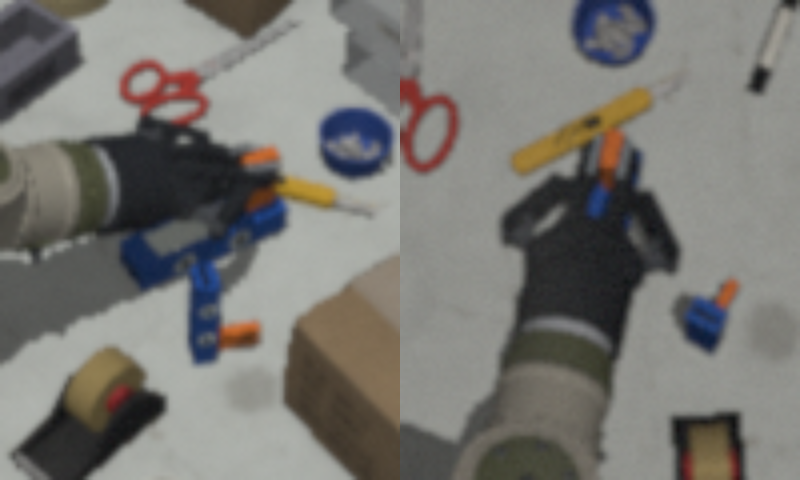

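The cassette is nearly level and about 5 mm above the bench. In the top half its tail (620,160) clears the knife (580,130) and the small cassette at (705,320). Lower it to contact.

Emit:
{"name": "move_arm", "arguments": {
  "targets": [
    [[2,0,0.5],[0,-0.1,0],1],
    [[4,0,1],[0,-0.1,0],1],
    [[6,0,1.5],[0,-0.1,0],1],
    [[7.5,0,2],[0,-0.1,0],1],
    [[7.5,0,2],[0,-0.1,0],1]
  ],
  "squeeze": 30
}}

```text
clock: 10.5
tcp_pos: [0.7344, -0.1322, 0.0661]
orientation: [0.57, 0.079, 0.816, -0.054]
wrist_force: [-4.4, 1.2, 9.9]
finger_gap: 0.0127
grip_force: 60.5
```

```bash
python3 st.py
```

```text
[-0.34  0.69 -1.03 -1.36  0.14 -0.05] [ 0.7344 -0.1322  0.0661] [ 0.6772 -0.1216  0.0018] pitch 0.13 roll -0.03
```

Emit:
{"name": "move_arm", "arguments": {
  "targets": [
    [[-1,0,0],[0,0,0],0.5],
    [[-1,0,0],[0,0,0],0.2],
    [[-1,0,0],[0,0,0],-0.1],
    [[-1,0,0],[0,0,0],-0.1],
    [[-1,0,0],[0,0,0],-0.1]
  ]
}}

```text
clock: 11.12
tcp_pos: [0.7331, -0.1319, 0.063]
orientation: [0.567, 0.08, 0.818, -0.053]
wrist_force: [-0.4, 0.2, -0.3]
finger_gap: 0.0473
grip_force: 0.0
```

Emit:
{"name": "move_arm", "arguments": {
  "targets": [
    [[-5,0,-15],[0,0,0],-0.1],
    [[-15,0,-40],[0,0,0],-0.1],
    [[-40,0,-75],[0,0,0],-0.1],
    [[-75,0,-90],[0,0,0],-0.1],
    [[-110,0,-90],[0,0.5,0],-0.1]
  ]
}}

```text
clock: 11.75
tcp_pos: [0.688, -0.1237, 0.1993]
orientation: [0.531, 0.082, 0.842, -0.05]
wrist_force: [0.9, 0.3, 0.6]
finger_gap: 0.0469
grip_force: 0.0
```

Run:
```python
from st import *
ps=[env.read_camera("scene"),env.read_camera("top")]
pm=[(p,mask("cassette",p,[.68,-.122,.02])) for p in ps]; pm=[q for q in pm if q[1] is not None]
print([q[1].sum() for q in pm],fit(pm,CAS,flat,[.677,-.122,2.95]),[fit([q],CAS,flat,[.677,-.122,2.95]) for q in pm])
for th in("cassette","grip","nose"): print(th,[(np.round(x["centre"],3).tolist(),round(x["confidence"],2)) for p in ps for x in env.landmark_of(th,p) if x["centre"][0]>.6 and x["centre"][1]>-.18])
```

```text
[-0.36  0.16 -1.01 -0.71  0.15 -0.07] [ 0.688  -0.1237  0.1993] [ 0.6252 -0.112   0.1407] pitch 5.54 roll -0.11
[np.float32(636.0), np.float32(151.0)] (array([ 0.67818237, -0.12242859,  2.95083996]), np.float64(0.4379185140132904)) [(array([ 0.67722475, -0.12269076,  2.96483092]), np.float64(0.09762275218963623)), (array([ 0.68383333, -0.1225    ,  3.16319444]), np.float64(0.7647975087165833))]
cassette [([0.68, -0.122, 0.003], 0.75), ([0.674, -0.12, -0.0], 0.54)]
grip [([0.728, -0.13, 0.066], 0.93), ([0.725, -0.131, 0.062], 0.5)]
nose [([0.609, -0.108, 0.013], 0.65), ([0.724, -0.133, 0.064], 0.38)]
```

Run:
```python
from h import *
c=flat([.677,-.122,2.955])
for b in(100,0): print(*goto(*grasp(*c,75,g=(-49,0,64),back=b,flip=1)),grasp(*c,75,g=(-49,0,64),back=b,flip=1)[0])
```

```text
[40.6 -0.6 38.2] [-0.    4.92 -0.04] [ 0.70454902 -0.12720094  0.14223999]
[116.3  -0.9 103.5] [-0.    4.92 -0.04] [ 0.72998166 -0.13200234  0.04564741]
```

Emit:
{"name": "move_arm", "arguments": {
  "targets": [
    [[0,0,0],[0,1,0],-0.1],
    [[5,0,5],[0,2,0],-0.1],
    [[15,0,15],[0,3,0],-0.1],
    [[30,-0.5,28],[0,4,0],-0.1],
    [[41,-0.5,38],[0,4.9,0],-0.1]
  ]
}}

```text
clock: 12.88
tcp_pos: [0.7047, -0.1272, 0.1443]
orientation: [0.181, 0.095, 0.979, -0.016]
wrist_force: [1.3, 0.4, -0.3]
finger_gap: 0.0466
grip_force: 0.0
```

Run:
```python
from h import *
c=flat([.677,-.122,2.955])
for b in(0,): print(*goto(*grasp(*c,75,g=(-49,0,64),back=b,flip=1)))
```

```text
[ 11.2  -0.2 101.3] [ 0.01  0.59 -0.04]
```

Emit:
{"name": "move_arm", "arguments": {
  "targets": [
    [[3,0,10],[0,0.6,0],-0.1],
    [[9,0,50],[0,0.6,0],-0.1],
    [[11,0,85],[0,0.6,0],-0.1],
    [[11,0,101],[0,0.6,0],-0.1],
    [[11,0,101],[0,0.6,0],-0.1]
  ]
}}

```text
clock: 13.5
tcp_pos: [0.7297, -0.1316, 0.0444]
orientation: [0.13, 0.096, 0.987, -0.01]
wrist_force: [-0.7, 0.3, 0.1]
finger_gap: 0.0471
grip_force: 0.0
```

Run:
```python
from h import *
c=flat([.677,-.122,2.955])
print(*goto(*grasp(*c,75,g=(-49,0,64),flip=1)),tool()[0],env.get_state()["wrist_force"])
```

```text
[-0.6 -0.3 -1.1] [ 0.01  0.   -0.04] [ 0.7297457 -0.1316086  0.0444205] [-0.73254596  0.32611838  0.07994326]
```

Emit:
{"name": "move_arm", "arguments": {
  "targets": [
    [[0,0,-0.5],[0,0,0],0.4],
    [[0,0,-0.5],[0,0,0],1],
    [[0,0,-0.5],[0,0,0],1],
    [[0,0,-0.5],[0,0,0],1],
    [[0,0,-0.5],[0,0,0],1]
  ],
  "squeeze": 60
}}

```text
clock: 14.12
tcp_pos: [0.7315, -0.1322, 0.0496]
orientation: [0.134, 0.095, 0.986, -0.011]
wrist_force: [-1.2, 0.2, 6.4]
finger_gap: 0.0129
grip_force: 61.4
```

Run:
```python
from h import *
ps=[env.read_camera("scene"),env.read_camera("top")]
q=[(ps[0],mask("cassette",ps[0],[.65,-.115,.02]))]
v=fit(q,CAS,flat,[.677,-.122,2.955]); print(v)
tp,tr=tool()
# yaw from tool y axis (pads), position from tool y plane
y=-tr.as_matrix()[:,1]; yaw=np.arctan2(-y[0],y[1]); print("yaw by pads",yaw%(2*np.pi), "roll",y[2])
c=R.from_euler('z',yaw); off=c.inv().apply(tp-np.array([.677,-.122,0])); print("tcp in cassette",off)
ct=np.array([.677,-.122,0])+c.apply([0,off[1],0])   # tab centred between pads
saverel(c,ct,tp,tr); print(ct)
P=flat([.646,.137,3.252])
for x,z in((-65,130),(-65,75),):
    pass
for nx,h,th in((0,90,0),(10,60,18),(10,18,18),(66,4,18),(70,1,0)):
    r,_=cpose(0,0,0,3.252,-th); nose=P[0].apply([nx/1000,0,(10+h)/1000])+P[1]; o=nose-r.apply([.07,0,0]); print((nx,h,th),o.round(3),*cgo(r,o))
print(env.get_state()["joint_pos"].round(2))
```

```text
(array([ 0.67725168, -0.12270525,  2.9651569 ]), np.float64(0.1867489218711853))
yaw by pads 2.9492045485259077 roll -0.0034561319299200727
tcp in cassette [-0.055499   -0.00045688  0.04960011]
[ 0.67708736 -0.12155154  0.        ]
(0, 90, 0) [0.716 0.145 0.1  ] [-11.2 285.6 -99.6] [-0.46  0.01 -1.67]
(10, 60, 18) [0.702 0.143 0.092] [  16.   276.2 -113.8] [-0.72 -1.78 -1.59]
(10, 18, 18) [0.702 0.143 0.05 ] [ 27.2 276.1 -73.3] [-0.72 -1.78 -1.59]
(66, 4, 18) [0.647 0.137 0.036] [ 82.4 259.3 -74. ] [-0.72 -1.78 -1.59]
(70, 1, 0) [0.646 0.137 0.011] [ 76.8 264.4 -31.7] [-0.46  0.01 -1.67]
[-0.3   0.53 -0.12  0.65  0.03 -0.1 ]
```

Emit:
{"name": "move_arm", "arguments": {
  "targets": [
    [[-5,0,-25],[0,0,0],1],
    [[-11,20,-70],[0,0,-0.1],1],
    [[-11,65,-105],[-0.1,0,-0.4],1],
    [[-11,115,-110],[-0.2,0,-0.7],1],
    [[-11,165,-110],[-0.3,0,-1.0],1]
  ]
}}

```text
clock: 14.9
tcp_pos: [0.7443, 0.0343, 0.1586]
orientation: [0.134, 0.005, 0.991, 0.004]
wrist_force: [0.7, 0.6, -1.8]
finger_gap: 0.0133
grip_force: 60.2
```

```bash
cat > pl.py <<'E'
from st import *
P=flat([.646,.137,3.252])
def W(nx,h,th,yoff=0):
    r,_=cpose(0,0,0,3.252,-th); nose=P[0].apply([nx/1000,yoff/1000,(10+h)/1000])+P[1]; o=nose-r.apply([.07,0,0]); print((nx,h,th),*cgo(r,o))
def where():
    cr,ct=ccur(); n=P[0].inv().apply(cr.apply([.07,0,0])+ct-P[1])*1000-[0,0,10]; t=P[0].inv().apply(cr.apply([-.07,0,0])+ct-P[1])*1000-[0,0,10]; print("nose",n.round(1),"tail",t.round(1),env.get_state()["wrist_force"].round(1))
where()
E
python3 - <<'E'
from pl import *
for a in((0,90,0),(5,60,18)): W(*a)
E
```

```text
[-0.07  0.45  0.03  0.88  0.02 -0.06] [0.7443 0.0343 0.1586] [0.6888 0.0351 0.1091] pitch 0.02 roll -0.28
nose [38.2 97.6 99.1] tail [-100.8  114.4   99. ] [ 0.7  0.6 -1.8]
(0, 90, 0) [-21.8 116.6  16.4] [-0.15  0.   -0.67]
(5, 60, 18) [  1.8 113.5   3.3] [-0.26 -1.8  -0.64]
```

Emit:
{"name": "move_arm", "arguments": {
  "targets": [
    [[-10,30,5],[0,0,-0.2],1],
    [[-20,75,8],[-0.1,0,-0.5],1],
    [[-20,113,8],[-0.2,-0.7,-0.6],1],
    [[-5,113.5,4],[-0.2,-1.4,-0.6],1],
    [[1,113.5,3],[-0.2,-1.8,-0.6],1]
  ]
}}

```text
clock: 15.52
tcp_pos: [0.7414, 0.1476, 0.1526]
orientation: [0.286, -0.049, 0.957, 0.013]
wrist_force: [0.5, 0.3, -2.2]
finger_gap: 0.0137
grip_force: 60.2
```

Run:
```python
from pl import *
ps=[env.read_camera("scene"),env.read_camera("top")]
cr,ct=ccur(); ims=[]
pm=[(p,mask("printer",p,[.60,.132,.03])) for p in ps[:1]]
print([m[1].sum() for m in pm])
for p in ps:
    im=p["pixels"][:,:,::-1].copy(); im=cv2.resize(im,None,fx=4,fy=4,interpolation=cv2.INTER_CUBIC); o=proj(p,ct)[0]
    for parts,(r,t),col in((CAS,(cr,ct),(0,255,255)),(PRI,P,(0,255,0)),([box(-78,25,-23,23,48,48),box(25,108,-36,36,72,72)],P,(255,0,255))):
        for b in parts: cv2.polylines(im,[cv2.convexHull((proj(p,r.apply(b)+t)*4+1.5).round().astype(np.int32))],True,col,1)
    u=(proj(p,ct)[0]*4).astype(int); y0=max(0,u[1]-220);x0=max(0,u[0]-200); ims.append(im[y0:y0+440,x0:x0+400])
cv2.imwrite("pics/c5.png",np.hstack(ims))
for a in((5,40,18),(10,20,18),(30,12,18),(66,4,18)): W(*a)
```

```text
[ 0.09  0.3  -0.36  0.33  0.   -0.01] [0.7414 0.1476 0.1526] [0.7039 0.1435 0.0884] pitch -17.81 roll 0.36
nose [ 8.3 -0.7 57. ] tail [-124.9    0.5   99.8] [ 0.5  0.3 -2.2]
[np.float32(1356.0)]
(5, 40, 18) [ 7.7  0.9 15.6] [-0.07 -0.03 -0.04]
(10, 20, 18) [22.9  0.9 29.6] [-0.07 -0.03 -0.04]
(30, 12, 18) [44.   0.8 25.4] [-0.07 -0.03 -0.04]
(66, 4, 18) [78.5  0.4 12.5] [-0.07 -0.03 -0.04]
```

View pics/c5.png

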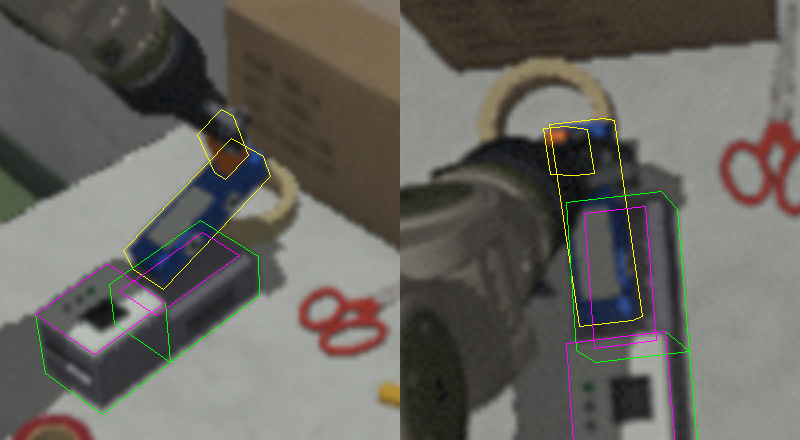

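The overlays agree with the picture: cassette nose at (150,270) above the bay at (200,250), tail clear of the tail wall. Descend nose-first.

Emit:
{"name": "move_arm", "arguments": {
  "targets": [
    [[8,1,10],[0,0,0],1],
    [[15,1,20],[0,0,0],1],
    [[22,1,29],[0,0,0],1],
    [[22,1,29],[0,0,0],1]
  ]
}}

```text
clock: 16.18
tcp_pos: [0.7414, 0.147, 0.1158]
orientation: [0.285, -0.048, 0.957, 0.013]
wrist_force: [0.2, -0.0, -0.6]
finger_gap: 0.0134
grip_force: 60.2
```

Run:
```python
from pl import *
for a in((25,14,18),(40,10,18),(55,6,18),(66,4,18)): W(*a)
```

```text
[ 0.09  0.34 -0.41  0.25  0.   -0.01] [0.7414 0.147  0.1158] [0.7038 0.143  0.0516] pitch -17.68 roll 0.35
nose [ 8.6 -0.3 20.4] tail [-124.8    1.2   62.9] [ 0.2 -0.  -0.6]
(25, 14, 18) [17.3  0.4 -4.4] [-0.07 -0.03 -0.04]
(40, 10, 18) [32.1  0.2 -9.2] [-0.07 -0.03 -0.04]
(55, 6, 18) [ 46.8   0.  -14. ] [-0.07 -0.03 -0.04]
(66, 4, 18) [ 57.1  -0.1 -18.4] [-0.07 -0.03 -0.04]
```

Emit:
{"name": "move_arm", "arguments": {
  "targets": [
    [[9,0.3,-2],[0,0,0],1],
    [[18,0.3,-4.5],[0,0,0],1],
    [[26,0.2,-7],[0,0,0],1],
    [[33,0.2,-9.5],[0,0,0],1],
    [[33,0.2,-9.5],[0,0,0],1]
  ]
}}

```text
clock: 16.8
tcp_pos: [0.709, 0.1443, 0.1082]
orientation: [0.286, -0.048, 0.957, 0.013]
wrist_force: [0.1, -0.3, -0.6]
finger_gap: 0.0131
grip_force: 60.2
```

Run:
```python
from pl import *
for a in((55,6,18),(66,4,18)): W(*a)
```

```text
[ 0.09  0.29 -0.5   0.2   0.   -0.01] [0.709  0.1443 0.1082] [0.6716 0.1402 0.0439] pitch -17.88 roll 0.35
nose [40.8 -1.  12.4] tail [-92.4   0.3  55.4] [ 0.1 -0.3 -0.6]
(55, 6, 18) [15.4 -0.4 -2.7] [-0.07 -0.01 -0.04]
(66, 4, 18) [25.7 -0.5 -7. ] [-0.07 -0.01 -0.04]
```

Emit:
{"name": "move_arm", "arguments": {
  "targets": [
    [[8,-0.3,-1.5],[0,0,0],1],
    [[15.5,-0.4,-3],[0,0,0],1],
    [[21,-0.5,-5],[0,0,0],1],
    [[26,-0.5,-7],[0,0,0],1],
    [[26,-0.5,-7],[0,0,0],1]
  ]
}}

```text
clock: 17.42
tcp_pos: [0.6839, 0.1412, 0.0997]
orientation: [0.286, -0.048, 0.957, 0.013]
wrist_force: [-0.9, -0.1, -1.2]
finger_gap: 0.0137
grip_force: 60.2
```

Run:
```python
from pl import *
for a in((67,3,13),(68,3,8),(69,2.5,4),(70,2,0)): W(*a)
p=env.read_camera("scene")
u=proj(p,[.66,.137,.05])[0].astype(int);cv2.imwrite("pics/c6.png",cv2.resize(p["pixels"][u[1]-36:u[1]+36,u[0]-48:u[0]+48,::-1],(640,480),interpolation=cv2.INTER_CUBIC))
```

```text
[ 0.09  0.26 -0.57  0.16  0.   -0.01] [0.6839 0.1412 0.0997] [0.6465 0.1371 0.0355] pitch -17.89 roll 0.35
nose [66.1 -0.8  4. ] tail [-67.1   0.6  47. ] [-0.9 -0.1 -1.2]
(67, 3, 13) [ 0.6  0.1 11.8] [-0.07  0.49 -0.04]
(68, 3, 8) [ 1.6  0.2 23. ] [-0.06  0.99 -0.04]
(69, 2.5, 4) [ 3.7  0.3 32.2] [-0.06  1.39 -0.04]
(70, 2, 0) [ 6.4  0.3 41.4] [-0.06  1.79 -0.04]
```

View pics/c6.png

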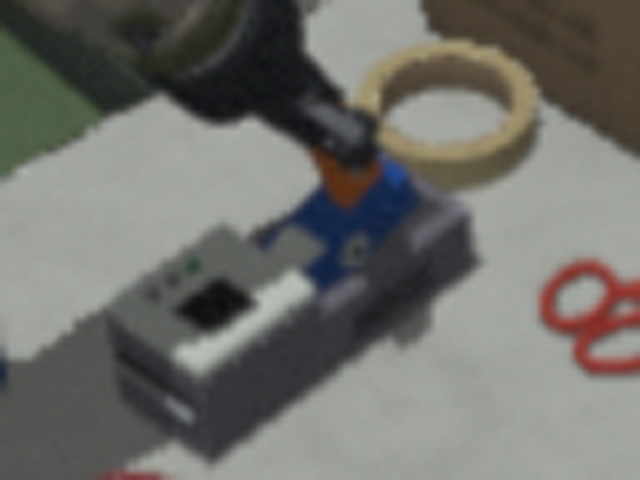

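The nose is under the hood at (300,270), with the tail raised inside the tail wall at (410,195). No contact force so far. Lower the tail.

Emit:
{"name": "move_arm", "arguments": {
  "targets": [
    [[0.5,0,6],[0,0.25,0],1],
    [[0.6,0.1,12],[-0.1,0.5,0],1],
    [[1,0.1,18],[-0.1,0.75,0],1],
    [[1.6,0.2,23],[-0.1,1,0],1],
    [[1.6,0.2,23],[-0.1,1,0],1]
  ]
}}

```text
clock: 18.1
tcp_pos: [0.6972, 0.1424, 0.0802]
orientation: [0.202, -0.051, 0.978, 0.017]
wrist_force: [-0.7, 0.5, -1.3]
finger_gap: 0.0131
grip_force: 60.1
```

Run:
```python
from pl import *
for a in((69,3,4),(70,2,0),(70,0,0)): W(*a)
```

```text
[ 0.08  0.37 -0.36  0.43  0.02 -0.02] [0.6972 0.1424 0.0802] [0.6494 0.1378 0.0234] pitch -8.0 roll -0.52
nose [65.9 -0.8  3.6] tail [-72.7  -0.1  23.1] [-0.7  0.5 -1.3]
(69, 3, 4) [2.4 0.1 8.7] [ 0.04  0.4  -0.04]
(70, 2, 0) [ 3.7  0.  18.7] [ 0.04  0.8  -0.04]
(70, 0, 0) [ 4.5 -0.  20.5] [ 0.04  0.8  -0.04]
```

Emit:
{"name": "move_arm", "arguments": {
  "targets": [
    [[1.5,0,5],[0,0.2,0],1],
    [[2.5,0,9],[0,0.4,0],1],
    [[3.5,0,14],[0,0.6,0],1],
    [[4,0,18.5],[0,0.8,0],1],
    [[4,0,18.5],[0,0.8,0],1]
  ]
}}

```text
clock: 18.73
tcp_pos: [0.6998, 0.1431, 0.0611]
orientation: [0.133, -0.052, 0.99, 0.013]
wrist_force: [-0.2, -0.5, -1.3]
finger_gap: 0.0133
grip_force: 60.1
```

Run:
```python
from pl import *
for a in((70,0,0),): W(*a)
```

```text
[ 0.08  0.47 -0.19  0.64  0.02 -0.02] [0.6998 0.1431 0.0611] [0.6445 0.1376 0.0115] pitch 0.03 roll -0.52
nose [71.4 -1.   1.6] tail [-68.6  -0.6   1.5] [-0.2 -0.5 -1.3]
(70, 0, 0) [-0.9 -0.2  1.8] [ 0.05 -0.   -0.03]
```

Emit:
{"name": "move_arm", "arguments": {
  "targets": [
    [[-0.5,0,1.5],[0,0,0],1],
    [[-0.5,0,3],[0,0,0],1],
    [[-0.5,0,3],[0,0,0],1]
  ]
}}

```text
clock: 19.1
tcp_pos: [0.7004, 0.1434, 0.0597]
orientation: [0.134, -0.052, 0.99, 0.013]
wrist_force: [-3.2, 0.4, 5.0]
finger_gap: 0.0134
grip_force: 61.2
```

```bash
python3 pl.py
```

```text
[ 0.08  0.47 -0.19  0.63  0.02 -0.02] [0.7004 0.1434 0.0597] [0.6451 0.1379 0.0101] pitch 0.0 roll -0.52
nose [70.8 -1.2  0.1] tail [-69.2  -0.8   0.1] [-3.2  0.4  5. ]
```

Resting on the floor at z = 10.1 mm and level. Open the gripper and retreat.

Emit:
{"name": "move_arm", "arguments": {
  "targets": [
    [[-0.5,0,1],[0,0,0],0.6],
    [[-0.5,0,1],[0,0,0],0.3],
    [[-0.5,0,1],[0,0,0],0.1],
    [[-0.5,0,1],[0,0,0],0],
    [[-0.5,0,1],[0,0,0],0]
  ]
}}

```text
clock: 19.73
tcp_pos: [0.7013, 0.1434, 0.0575]
orientation: [0.133, -0.052, 0.99, 0.013]
wrist_force: [-0.1, -0.7, -0.5]
finger_gap: 0.0426
grip_force: 0.0
```

Emit:
{"name": "move_arm", "arguments": {
  "targets": [
    [[0,0,-15],[0,0,0],0],
    [[0,0,-45],[0,0,0],0],
    [[0,0,-85],[0,0,0],0],
    [[0,0,-130],[0,0,0],0],
    [[0,0,-170],[0,0,0],0]
  ]
}}

```text
clock: 20.35
tcp_pos: [0.6565, 0.1365, 0.2247]
orientation: [0.134, -0.052, 0.99, 0.013]
wrist_force: [-0.4, 0.2, -0.1]
finger_gap: 0.0425
grip_force: 0.0
```

Emit:
{"name": "move_arm", "arguments": {
  "targets": [
    [[0,-50,-20],[0,0,0],0],
    [[0,-100,-20],[0,0,0],0],
    [[0,-150,-20],[0,0,0],0],
    [[0,-200,-20],[0,0,0],0],
    [[0,-200,-20],[0,0,0],0]
  ]
}}

```text
clock: 20.98
tcp_pos: [0.6732, -0.0669, 0.2394]
orientation: [0.134, -0.05, 0.99, 0.013]
wrist_force: [-0.3, 0.7, -0.3]
finger_gap: 0.0423
grip_force: 0.0
```

Run:
```python
from h import *
ps=[env.read_camera("scene"),env.read_camera("top")]
for p in ps:
    for th in("cassette","grip","printer","glue_bottle","cup_white","tape_roll"): print(th,[np.round(x["centre"],3).tolist() for x in env.landmark_of(th,p)[:3]])
ims=[]
for p in ps:
    u=proj(p,[.65,.137,.05])[0].astype(int); x0=max(0,u[0]-50);y0=u[1]-45
    ims.append(cv2.resize(p["pixels"][y0:y0+90,x0:x0+100,::-1],(400,360),interpolation=cv2.INTER_CUBIC))
cv2.imwrite("pics/c7.png",np.hstack(ims))
P=flat([.646,.137,3.252]); print("expected grip",P[0].apply([-.048,-.001,.076])+P[1],tool()[0])
```

```text
cassette [[0.646, 0.137, 0.012], [0.41, 0.005, 0.048]]
grip [[0.371, -0.01, 0.018], [0.629, -0.211, 0.014], [0.696, 0.148, 0.078]]
printer [[0.651, 0.139, -0.0], [0.457, -0.304, -0.003]]
glue_bottle [[0.482, 0.211, 0.008]]
cup_white [[0.456, -0.305, -0.0]]
tape_roll [[0.479, 0.074, 0.001]]
cassette [[0.413, 0.004, 0.05], [0.592, -0.193, 0.046]]
grip [[0.634, -0.216, 0.013]]
printer []
glue_bottle []
cup_white [[0.46, -0.302, -0.0]]
tape_roll [[0.478, 0.072, 0.0]]
expected grip [0.69359756 0.1432827  0.076     ] [ 0.6729873  -0.06283629  0.23833138]
```

View pics/c7.png

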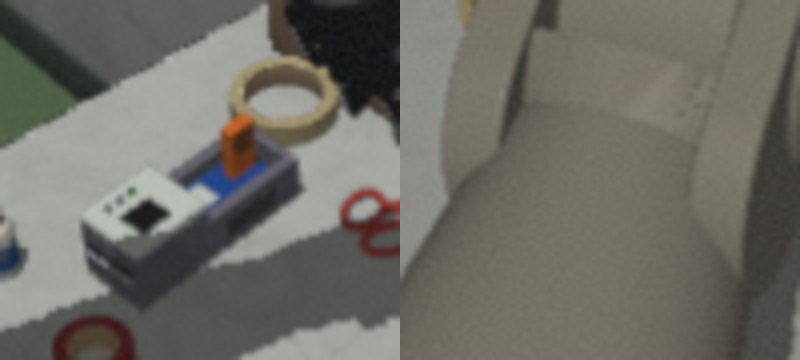

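The cassette lies level in the bay at (230,180), with its tab upright at (238,145), nose under the hood. The bottle, cup and roll have not moved. Handing in.

```bash
python3 -c "
from workcell import env
print(env.hand_in())"
```

```text
the job is handed in; nothing more can be done
None
```

The large cassette was laid on its base and released, then taken again by the tab and set level on the ribbon-bay floor with its nose under the hood; it is released and handed in at about 21 s, with the bottle, cup and tape roll unmoved in the last pictures.

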